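# Check the balance, weigh the sample jars and tally the batch

### The arm

A 6-joint arm with a two-finger parallel gripper is mounted at the origin on the work surface. World frame = base frame: x ahead of the robot, y to its left, z up, the work surface at z = 0. Lengths are in mm, angles in rad, forces in N, time in s.
With the tool pointing down it reaches from about 400 to 925 mm from the base axis. Payload 12.5 kg.
Tool frame: the origin (TCP) lies between the finger pads; the fingertips stand 19 mm ahead of it and the grasp point (between the pads) is the TCP (env.tips_ahead is the distance from the TCP to the fingertips, in mm); z points along the fingers, y is the line along which they close (so a half turn about z gives the same grasp; the last joint's range is limited). The gripper opens to 95 mm and grips with 3 to 60 N. Pads are 20 mm wide; open, the fingers measure 119 mm over their backs; the gripper's body (75 mm by 180 mm) begins 59 mm behind the grasp point.
Start: joints at [-1.322, 0.491, 1.559, -0, 1.092, -0.106], TCP at [217.15, -586.081, 233.661] pointing down, gripper open.
Joint ranges: [-3.1, 3.1], [-0.84, 2.19], [0.05, 2.79], [-1.13, 4.28], [0.06, 2.93], [-2.69, 2.69]. Speed limits (rad/s): [2.22, 2.22, 2.79, 3.14, 3.14, 3.14].

### API

Orientations are given as [roll, pitch, yaw] about the fixed x, y, z axes, in that order (R = Rz(yaw) Ry(pitch) Rx(roll)).
In Python, from cell import env gives the robot as it stands.
- The arm moves only by the shell command python3 -m crank 'ROWS'. ROWS is JSON, a list of rows, each a list of 5 numbers: the shift along the tool's x, y, z in mm, then the turn about the tool's z in degrees, then the finger opening in mm, from 0 to 95.1. In form: [[dx, dy, dz, yaw, grip], ...]. A call has 1 to 10 rows; each row is the pose to reach, as a shift and turn from the pose commanded when the call began, along the tool's axes at that moment; what a row does not reach only later rows make up. A row lasts 1/12 s, in which the tool goes at most 41.7 mm and 7.16 degrees, less where a joint would pass 70% of its speed; a pose out of reach is approached as far as the arm can. A call with a gripper value outside its range is refused whole. The fingers move at their own pace and stop on an object; the grip force is fixed at half the most. Time passes only in rows, so rows that repeat a pose let the fingers close. It gives the time, the measured TCP pose, the force, the opening and the grip force at its end, in the units of the state.
- env.state(): the state, without advancing time (a new reading comes with each control period).
- env.read_camera(name): name is "scene" or "top" or "wrist"; returns a dict with "img" (420x560x3 uint8, blue, green, red), "K" (3x3 intrinsics, pixels), "pose" (4x4, takes a point from camera to world coordinates). Camera axes: x right, y down, z forward; pixel columns grow to the right and rows downward; lengths in mm; the calibration is good to about 2 mm. A picture is of the moment at which its call begins. There is no depth.
- env.job_done(): hands the job in; it is judged then, once.
The state is a dict: "t": time; "joints": joint angles; "qvel": joint speeds; "tau": joint torques, N m; "eef_pos": TCP position; "tcp_rot": TCP orientation; "ft_force": force on the tool from outside, world axes, zero at the start; "moment": the same for the moment, N m; "opening": opening from 0.0 (shut) to 1.0 (fully open); "grip_force": force on a finger pad.
Only numpy, scipy, OpenCV 4.12 (cv2) and the standard library are available. Lean on these libraries where they do the work, as an engineer would, in place of code of your own. Each camera call takes 0.05 s, during which the arm holds its last target. There are 200 camera calls.

### The job

Stand the steel check weight in the middle of the balance pan, let go, and while it stands there take the hand counter and click it by pushing its yellow end button all the way in against the red stop pad; put the weight back on its coaster. Then stand each sample jar that is there by itself in the middle of the pan for a moment, in the order blue, red, white, yellow lid, and move each to stand upright in the grey tray. When all jars are in the tray, click the counter against the red pad once more and leave it lying flat on its black mat, with nothing knocked over.

Things in the scene. Friction and masses are not known exactly. Their poses are not given: they have to be found in the camera images.
- balance: Bench balance, white case 210 mm (its x) by 170 mm (y), 54 mm high, with the blue panel and display towards -x; fixed for the run. Origin at the centre of its underside. The pan's centre lies 25 mm to +x of it.
- pan_top (a point): Centre of the upper face of the round steel balance pan, 120 mm diameter, about 76 mm above the bench when empty; it sinks with the load.
- pan (a joint): How far the pan has sunk, m: 0 empty, up to 0.012; about 1 mm per 0.6 N of load after the first 0.6 N (check weight 5 to 10 mm, a jar 1 to 4 mm).
- coaster: Green round coaster, 90 mm diameter, 6 mm thick, fixed: the home of the check weight. Origin at the centre of its underside.
- weight: Stainless check weight, 0.4 to 0.6 kg: cylinder 40 mm diameter and 44 mm high with a knob 26 mm diameter from 54 to 68 mm height. Origin at the centre of its underside, z up. Starts on the coaster.
- mat: Black rubber mat, 170 mm (x) by 110 mm (y), 3 mm thick, fixed: the home of the counter. Origin at the centre of its underside.
- counter: Blue hand tally counter, lying flat with its small display upwards: case 104 mm long (x), 36 mm wide (y), 30 mm high, 0.13 kg. Origin at the centre of the case's underside; +x points to the end with the yellow button, z up. Starts on the mat.
- button_tip (a point): Centre of the outer face of the yellow end button (18 mm diameter), on the counter's long axis 15 mm above its underside, 70 mm from the counter's origin when out; it moves with the button. The button springs back when let go.
- plunger (a joint): How far the end button is pushed in, m: 0 out, 0.009 fully in (needs about 5 N; it starts to move at 1.2 N). It counts as clicked beyond 0.006.
- stop: Fixed aluminium upright, 90 mm wide and 135 mm high, on a base plate that runs away to its +x, with a red pad on its -x side. Origin on the bench below the pad's outer face; +x points into the pad (horizontal), so the button is to be pushed along +x.
- stop_face (a point): Centre of the red pad's outer face, 90 mm above the bench; the pad is 80 mm wide (y) and 80 mm high (50 to 130 mm above the bench).
- tray: Grey tray for weighed jars, fixed, 150 mm (x) by 250 mm (y) outside, walls 4 mm thick and 22 mm high, floor about 4 mm thick. Origin at the centre of its underside. Empty at the start.
- jar_blue: Sample jar, amber glass with a paper label and a blue lid, standing upright: squat and bottom-heavy, body 60 mm diameter and 46 mm high, lid 58 mm diameter, 60 mm high overall, 0.13 to 0.25 kg. Origin at the centre of its underside, z up its axis. May be absent.
- jar_red: Sample jar, amber glass with a paper label and a red lid, standing upright: squat and bottom-heavy, body 60 mm diameter and 46 mm high, lid 58 mm diameter, 60 mm high overall, 0.13 to 0.25 kg. Origin at the centre of its underside, z up its axis. May be absent.
- jar_white: Sample jar, amber glass with a paper label and a white lid, standing upright: squat and bottom-heavy, body 60 mm diameter and 46 mm high, lid 58 mm diameter, 60 mm high overall, 0.13 to 0.25 kg. Origin at the centre of its underside, z up its axis. May be absent.
- jar_yellow: Sample jar, amber glass with a paper label and a yellow lid, standing upright: squat and bottom-heavy, body 60 mm diameter and 46 mm high, lid 58 mm diameter, 60 mm high overall, 0.13 to 0.25 kg. Origin at the centre of its underside, z up its axis. May be absent.
- beaker: Bystander: clear beaker 64 mm across the rim, 85 mm high, upright. Origin at the centre of its underside.
- cap_tub: Bystander: orange tub 70 mm diameter, 50 mm high. Origin at the centre of its underside.

How it is judged:
By the outcome, as a careful person would: the job done as asked, in the order asked, and still so for the second after the job is handed in, with the robot touching nothing.
Of jar_blue, jar_red, jar_white, jar_yellow only 2 to 3 are there at a start; the rules pass over those that are not, and their reading is None.
At some moment in a run one of jar_blue, jar_red, jar_white, jar_yellow may be knocked a few centimetres aside while the robot is not near it.
It also fails if it takes over 210 s, if anything falls off the work surface, if the arm or the gripper's body presses on something with over 40 N, if the wrist force passes 120 N, or if a joint passes its speed limit or range.

## Working session

There is one attempt and no reset: what is moved stays moved. The work goes in short steps, Python scripts to look and compute and a shell command to move; the robot and the scene stay as the last step left them, time stands still between calls to the robot, and variables do not carry over. Pictures are saved under pics/ and viewed, at most 14 in all, crops included, and the job is handed in when it is done.

```bash
ls; mkdir -p pics; python3 - <<'E'
from cell import env
import cv2
s=env.state();print(s)
for n in("scene","top"):
    r=env.read_camera(n);cv2.imwrite(f"pics/{n}0.png",r["img"]);print(n,r["K"].tolist(),r["pose"].round(3).tolist())
E
```

```text
pics
{'t': 0.0, 'joints': array([-1.32160126e+00,  4.91574698e-01,  1.55944792e+00, -3.22834537e-05,
        1.09168936e+00, -1.05628923e-01]), 'qvel': array([-0.00165717,  0.00070836, -0.00143488,  0.0002644 ,  0.00035965,
        0.00016557]), 'tau': array([-2.21172428e-03, -6.12647724e+01, -2.58183932e+01,  6.91267918e-02,
        4.81956953e-02, -8.58662747e-05]), 'eef_pos': array([ 217.08385165, -585.85403356,  233.05285586]), 'tcp_rot': array([-3.14047655e+00, -8.95408403e-05,  3.54838838e-01]), 'ft_force': array([0.77416352, 0.60592999, 1.18902205]), 'moment': array([0.04878035, 0.04095284, 0.00595761]), 'grip_force': 0.0, 'opening': 1.001598784298511}
scene [[390.8379528074173, 0.0, 281.99993312173115], [0.0, 390.8379528074173, 213.94590845701717], [0.0, 0.0, 1.0]] [[-0.638, 0.651, -0.411, 948.148], [0.77, 0.544, -0.333, 417.328], [0.007, -0.529, -0.849, 941.544], [0.0, 0.0, 0.0, 1.0]]
top [[479.53018462791937, 0.0, 273.04280775093946], [0.0, 479.53018462791937, 202.00795742976717], [0.0, 0.0, 1.0]] [[-0.009, -0.996, 0.09, 436.058], [-1.0, 0.009, -0.003, 63.281], [0.002, -0.09, -0.996, 1397.361], [0.0, 0.0, 0.0, 1.0]]
```

View pics/top0.png

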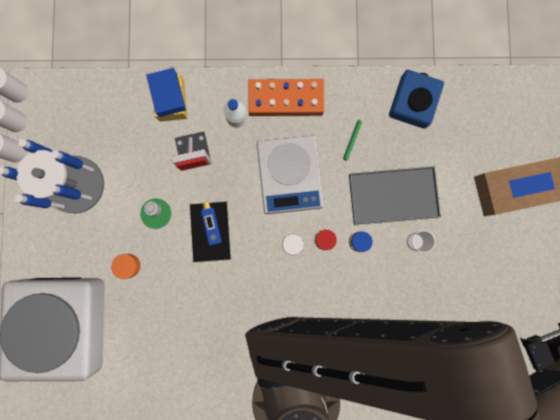

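View pics/scene0.png

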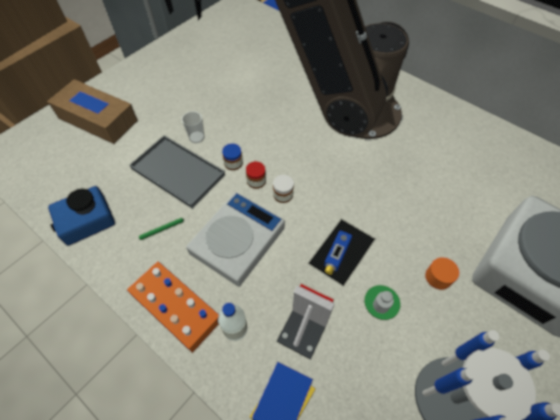

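The top view shows white (293,244), red (326,240) and blue (361,241) jars, with no yellow. The balance pan is at (290,163), the tray at (394,195), the mat and counter at (210,230), the stop pad at (192,160) and the coaster at (156,212). I'll enlarge crops.

```bash
cat > h.py <<'E'
from cell import env
import numpy as np, cv2
from scipy.spatial.transform import Rotation as R
def cam(n,name=None):
    r=env.read_camera(n)
    if name: cv2.imwrite(f"pics/{name}.png",r["img"])
    return r
def w(r,px,z):
    """pixels (N,2) -> world points at height z"""
    px=np.atleast_2d(px).astype(float); d=np.c_[px,np.ones(len(px))]@np.linalg.inv(r["K"]).T@r["pose"][:3,:3].T
    o=r["pose"][:3,3]; return o+d*((z-o[2])/d[:,2])[:,None]
def proj(r,p):
    c=(np.atleast_2d(p)-r["pose"][:3,3])@r["pose"][:3,:3]; q=c@r["K"].T; return q[:,:2]/q[:,2:]
def shift(target,yaw=None):
    """tool-frame shift from current pose to world target; yaw turn (deg) about tool z"""
    s=env.state(); M=R.from_euler("xyz",s["tcp_rot"])
    d=M.inv().apply(np.array(target)-s["eef_pos"])
    t=None
    if yaw is not None:  # desired world direction (deg) of tool x, mod 180
        x=M.as_matrix()[:,0]; cur=np.degrees(np.arctan2(x[1],x[0])); t=-((yaw-cur+90)%180-90)
    print("t",round(s["t"],2),"pos",s["eef_pos"].round(1),"rpy",np.degrees(s["tcp_rot"]).round(1),"shift",d.round(1),"turn",t,"open",round(s["opening"]*95,1),"j6",s["joints"][5].round(2)); return d
E
python3 - <<'E'
from h import *
i=cv2.imread("pics/top0.png")
cv2.imwrite("pics/c1.png",cv2.resize(i[120:270,130:240],None,fx=4,fy=4,interpolation=cv2.INTER_CUBIC))
cv2.imwrite("pics/c2.png",cv2.resize(i[125:265,250:450],None,fx=4,fy=4,interpolation=cv2.INTER_CUBIC))
E
```

```text
(no output)
```

View pics/c1.png

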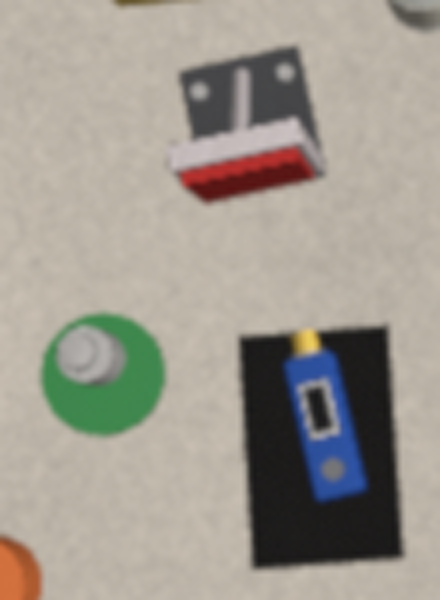

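View pics/c2.png

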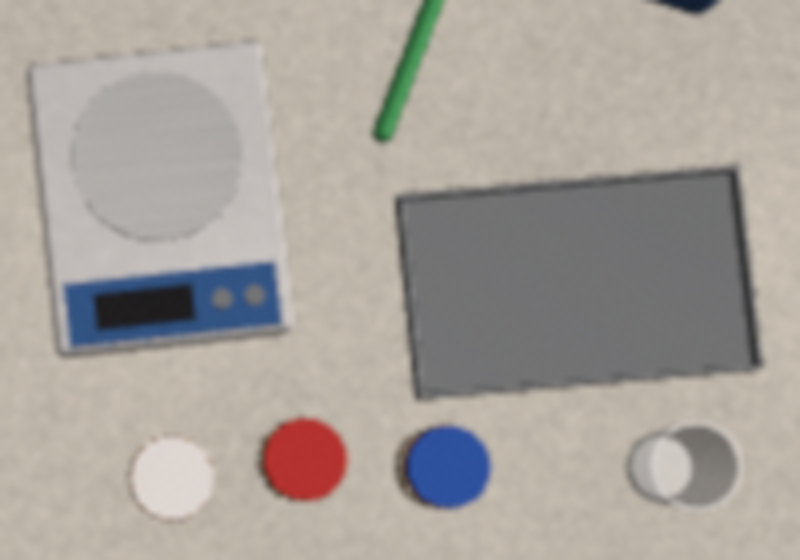

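```bash
python3 - <<'E'
from h import *
r=cam("top")
A=lambda o,*p:(np.array(p)+.5)/4-.5+np.array(o)
o1=(130,120);o2=(250,125)
def pr(n,o,z,*p): print(n,w(r,A(o,*p),z).round(1)[:,:2].tolist())
pr("knob",o1,74,(78,354));pr("coaster",o1,6,(103,375))
pr("button",o1,18,(307,333));pr("counter corners FL FR BR BL",o1,33,(285,362),(335,350),(367,490),(318,500))
pr("pad top",o1,130,(180,183),(305,148));pr("pad bot",o1,50,(208,202),(315,175))
pr("mat",o1,3,(240,338),(388,326),(402,555),(253,567))
pr("pan",o2,76,(157,156));pr("case",o2,54,(30,65),(262,42),(288,328),(60,354))
pr("tray",o2,22,(397,198),(738,167),(760,368),(418,398))
pr("white,red,blue",o2,60,(172,478),(305,459),(446,466))
pr("beaker",o2,85,(660,467)); pr("beaker",o2,85,(700,467));pr("bottle",(0,0),60,(235,112))
k=w(r,A(o1,(78,354)),74)[0]
shift([k[0],k[1],234],0)
E
```

```text
knob [[541.7, 402.0]]
coaster [[531.7, 401.1]]
button [[560.0, 251.4]]
counter corners FL FR BR BL [[538.0, 265.0], [546.3, 229.4], [446.6, 206.5], [439.8, 241.1]]
pad top [[651.2, 321.3], [674.2, 237.9]]
pad bot [[651.0, 317.6], [669.7, 241.8]]
mat [[558.1, 302.3], [565.9, 194.4], [399.8, 184.3], [392.1, 291.8]]
pan [[662.6, 14.1]]
case [[732.6, 102.8], [747.9, -62.5], [543.4, -77.4], [526.4, 83.0]]
tray [[639.7, -161.4], [660.2, -409.4], [514.2, -419.5], [494.7, -173.1]]
white,red,blue [[439.1, 5.7], [451.4, -86.9], [445.7, -184.9]]
beaker [[443.5, -326.3]]
beaker [[443.3, -353.7]]
bottle [[1068.8, 675.5]]
t 0.15 pos [ 217.1 -585.9  233.2] rpy [-180.    -0.    20.3] shift [ 6.476e+02 -8.137e+02 -1.000e-01] turn 20.326794328512463 open 95.1 j6 -0.11
```

```bash
python3 -m crank '[[356,-218,0,6,95],[356,-218,0,6,95],[356,-218,0,6,95],[356,-218,0,6,95],[356,-218,0,6,95],[356,-218,0,6,95],[356,-218,0,6,95],[356,-218,0,6,95],[356,-218,0,6,95],[356,-218,0,6,95]]'
python3 -m crank '[[113,-312,0,0,95],[113,-312,0,0,95],[113,-312,0,0,95],[113,-312,0,0,95],[113,-312,0,0,95],[113,-312,0,0,95],[113,-312,0,0,95],[113,-312,0,0,95],[113,-312,0,0,95]]'
python3 -m crank '[[113,-312,0,0,95],[113,-312,0,0,95],[113,-312,0,0,95],[113,-312,0,0,95],[113,-312,0,0,95],[113,-312,0,0,95],[113,-312,0,0,95],[113,-312,0,0,95],[113,-312,0,0,95]]'
python3 - <<'E'
from h import *
shift([540,402,31],14.3)
r=cam("wrist","w1"); print(r["pose"].round(2).tolist()); print(proj(r,[540,402,74]))
E
```

```text
t: 0.98
eef_pos: [475.6, -256.7, 233.6]
tcp_rot: [-3.142, 0.0, 0.25]
ft_force: [-0.1, -0.5, -0.3]
opening: 0.998
grip_force: 0.0
t: 1.73
eef_pos: [506.9, 77.2, 233.6]
tcp_rot: [-3.141, -0.0, 0.255]
ft_force: [0.1, 0.1, -0.8]
opening: 0.999
grip_force: 0.0
t: 2.48
eef_pos: [538.9, 407.5, 232.6]
tcp_rot: [-3.141, -0.0, 0.254]
ft_force: [0.9, 0.3, 0.6]
opening: 1.003
grip_force: 0.0
t 2.48 pos [538.9 407.5 232.6] rpy [-179.9   -0.    14.5] shift [ -0.4   5.8 201.6] turn 0.2479342990753537 open 95.3 j6 1.87
[[0.25, -0.93, -0.26, 611.64], [-0.97, -0.24, -0.07, 426.42], [-0.0, 0.27, -0.96, 384.2], [0.0, 0.0, 0.0, 1.0]]
[[286.59135636 202.42934975]]
```

View pics/w1.png

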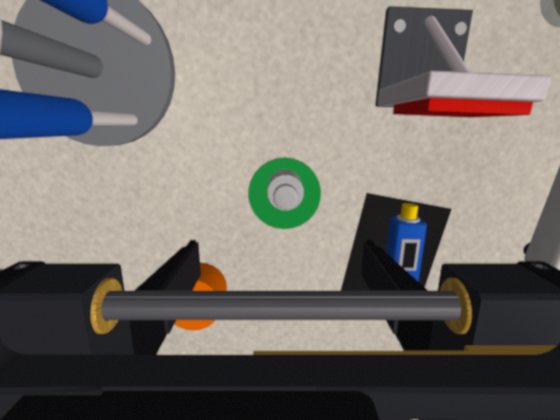

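The weight's knob top is at (286,197) on the coaster at (285,193). The counter's button is at (409,211) and the pad's top edge runs (395,113) to (531,114).

```bash
python3 - <<'E'
from h import *
r=cam("wrist")
k=w(r,(286,196),74)[0];print(k,w(r,(285,193),6),w(r,(409,206),21),w(r,[(395,114),(531,114)],50))
i=r["img"];g=cv2.inRange(i,(0,90,0),(90,255,60));m=cv2.moments(g);print(m["m10"]/m["m00"],m["m01"]/m["m00"])
shift([k[0],k[1],31],14.3)
E
```

```text
[546.08172408 401.22100665  74.        ] [[535.02971833 398.41914467   6.        ]] [[559.79089237 252.55266116  21.        ]] [[650.90796199 314.2332331   50.        ]
 [685.45380257 180.81803688  50.        ]]
281.270207852194 193.4407236335643
t 2.58 pos [538.8 402.8 232.6] rpy [1.80e+02 1.00e-01 1.45e+01] shift [  6.9   3.2 201.6] turn 0.15080067539987851 open 94.8 j6 1.86
```

```bash
python3 -m crank '[[5,1,40,0,95],[5,1,80,0,95],[5,1,120,0,95],[5,1,150,0,95],[5,1,175,0,95],[5,1,190,0,95],[5,1,198,0,95],[5,1,201,0,95],[5,1,201,0,70],[5,1,201,0,50]]'
python3 -m crank '[[0,0,0,0,40],[0,0,0,0,34],[0,0,0,0,34],[0,0,0,0,34],[0,0,0,0,34],[0,0,0,0,34],[0,0,0,0,34]]'
python3 -m crank '[[0,0,-5,0,34],[0,0,-20,0,34],[0,0,-45,0,34],[0,0,-75,0,34],[0,0,-100,0,34],[0,0,-110,0,34],[0,0,-110,0,34]]'
python3 - <<'E'
from h import *
r=cam("wrist","w2")
shift([662.4,13.8,105],14.3)
E
```

```text
t: 3.42
eef_pos: [545.0, 402.0, 33.8]
tcp_rot: [-3.141, -0.002, 0.25]
ft_force: [0.1, 0.0, 0.4]
opening: 0.91
grip_force: 0.0
t: 4.0
eef_pos: [544.4, 402.4, 32.7]
tcp_rot: [-3.141, -0.0, 0.25]
ft_force: [-0.7, 2.6, -0.1]
opening: 0.429
grip_force: 1.2
t: 4.58
eef_pos: [545.0, 402.5, 144.8]
tcp_rot: [-3.141, -0.003, 0.25]
ft_force: [-0.2, 0.6, -3.5]
opening: 0.417
grip_force: 30.0
t 4.63 pos [544.3 402.1 142.7] rpy [-180.    -0.    14.3] shift [ 18.3 405.5  37.7] turn 0.029551557114828597 open 39.3 j6 1.86
```

View pics/w2.png

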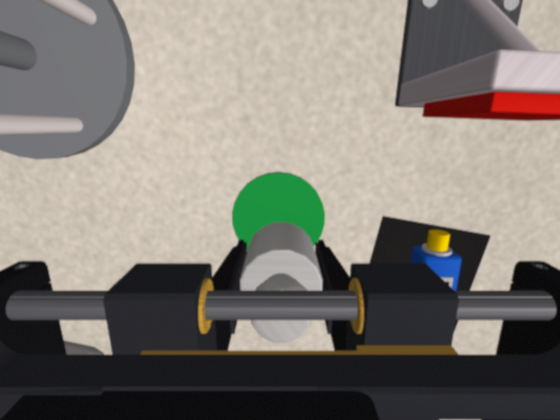

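Weight is held between the pads at about (280,270). The coaster (278,213) is clear below.

```bash
python3 -m crank '[[1,15,0,0,34],[2,45,0,0,34],[4,82,0,0,34],[6,120,0,0,34],[8,160,0,0,34],[10,200,0,0,34],[12,240,0,0,34],[13,280,0,0,34],[15,320,0,0,34],[16,350,0,0,34]]'
python3 -m crank '[[1,25,0,0,34],[2,42,0,0,34],[2,52,0,0,34],[2,55,0,0,34],[2,55,10,0,34],[2,55,20,0,34],[2,55,27,0,34],[2,55,30,0,34],[2,55,30,0,34]]'
python3 - <<'E'
from h import *
r=cam("wrist","w3"); print(proj(r,[[662.4,13.8,76],[662.4,73.8,76],[722.4,13.8,76]]))
shift([662.4,13.8,102.5],14.3);print(env.state()["ft_force"])
E
```

```text
t: 5.47
eef_pos: [646.2, 63.3, 140.3]
tcp_rot: [-3.141, 0.003, 0.249]
ft_force: [0.3, 0.0, -5.0]
opening: 0.416
grip_force: 30.0
t: 6.22
eef_pos: [661.4, 15.2, 111.2]
tcp_rot: [-3.141, 0.002, 0.251]
ft_force: [-0.2, -0.0, -4.9]
opening: 0.421
grip_force: 30.0
[[283.5602446  246.86230028]
 [190.26620236 224.48335409]
 [309.25781129 154.19879966]]
t 6.27 pos [661.8  15.  112. ] rpy [-1.80e+02  1.00e-01  1.44e+01] shift [0.3 1.3 9.5] turn 0.08240019936521037 open 39.6 j6 1.24
[ 0.05417569 -0.2820288  -4.76708849]
```

View pics/w3.png

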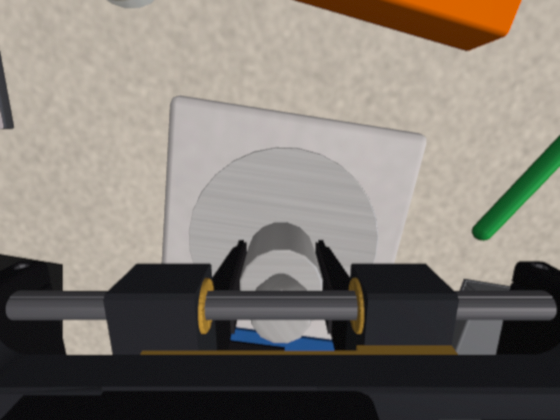

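The pan spans x 190–378 with its top edge at row 147, so its centre is about 2–4 mm further out than I estimated. The weight is over its middle.

```bash
python3 -m crank '[[2,1,4,0,34],[2,1,7,0,34],[2,1,10,0,34],[2,1,12,0,34],[2,1,13,0,34],[2,1,14,0,34],[2,1,15,0,34],[2,1,15,0,34],[2,1,15,0,34]]'
python3 -c "
from h import *
print(env.state()['ft_force'],env.state()['eef_pos'])"
```

```text
t: 7.02
eef_pos: [664.4, 13.7, 97.8]
tcp_rot: [3.141, -0.0, 0.25]
ft_force: [0.5, 0.7, -1.4]
opening: 0.414
grip_force: 30.0
[ 0.53233302  0.68299184 -1.37092213] [664.36470477  13.7455835   97.84143971]
```

```bash
python3 -m crank '[[0,0,1,0,34],[0,0,2,0,34],[0,0,2,0,34],[0,0,2,0,50],[0,0,2,0,65],[0,0,2,0,80],[0,0,2,0,80],[0,0,2,0,80]]'
python3 -m crank '[[0,0,-5,0,80],[0,0,-25,0,80],[0,0,-60,0,80],[0,0,-100,0,80],[0,0,-135,0,80],[0,0,-140,0,80],[0,0,-140,0,80]]'
python3 - <<'E'
from h import *
r=cam("wrist","w4"); print(proj(r,[[662.4,13.8,68],[664,13.8,136]]))
shift([493,235.5,140],13.5);print(env.state()["ft_force"])
E
```

```text
t: 7.68
eef_pos: [664.3, 13.7, 95.7]
tcp_rot: [3.141, -0.0, 0.25]
ft_force: [0.6, 0.4, 0.2]
opening: 0.709
grip_force: 0.0
t: 8.27
eef_pos: [665.0, 13.8, 238.8]
tcp_rot: [3.14, -0.005, 0.25]
ft_force: [0.0, 0.1, -0.2]
opening: 0.839
grip_force: 0.0
[[279.94420048 202.41183215]
 [280.37124201 219.32140456]]
t 8.32 pos [664.2  13.8 236.4] rpy [ 1.80e+02 -1.00e-01  1.43e+01] shift [-111.2 -257.3   96.1] turn 0.8299013808634754 open 79.7 j6 1.24
[-0.32916702  0.33014751  0.21365583]
```

View pics/w4.png

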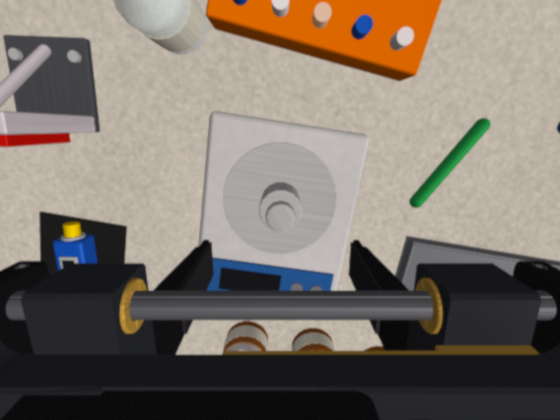

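The weight stands at the pan's centre (279,197), knob (280,215). Now to the counter.

```bash
python3 -m crank '[[-111,-257,0,1,80],[-111,-257,0,1,80],[-111,-257,0,1,80],[-111,-257,0,1,80],[-111,-257,0,1,80],[-111,-257,0,1,80],[-111,-257,0,1,80],[-111,-257,0,1,80],[-111,-257,0,1,80]]'
python3 - <<'E'
from h import *
r=cam("wrist","w5"); 
i=cv2.inRange(r["img"],(120,40,0),(255,140,70));i[:,:200]=0;i[:,360:]=0
print(cv2.minAreaRect(cv2.findNonZero(i)),proj(r,[[493,235.5,33]]))
shift([493,235.5,26],13.5)
E
```

```text
t: 9.07
eef_pos: [491.8, 236.2, 234.3]
tcp_rot: [3.141, 0.002, 0.235]
ft_force: [1.3, -1.0, 0.0]
opening: 0.844
grip_force: 0.0
((280.0, 188.0), (88.0, 30.0), 90.0) [[281.65836205 192.00358235]]
t 9.12 pos [492.7 235.4 234.4] rpy [1.80e+02 1.00e-01 1.34e+01] shift [ 7.000e-01 -1.000e-01  2.084e+02] turn -0.1001571961478902 open 80.0 j6 1.66
```

View pics/w5.png

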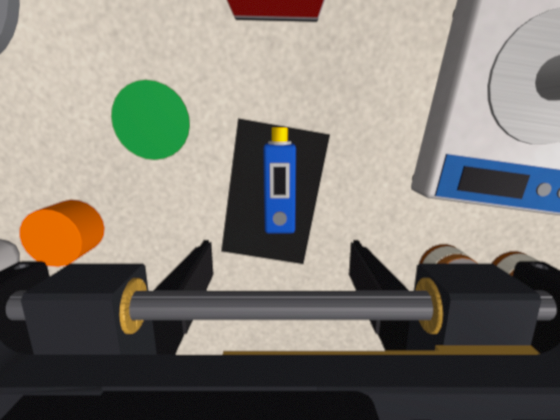

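The counter at (280,188) is centred and aligned with the fingers; its button is at (280,133).

```bash
python3 -m crank '[[2,0,40,0,80],[2,0,80,0,80],[2,0,120,0,80],[2,0,155,0,80],[2,0,180,0,80],[2,0,195,0,80],[2,0,204,0,80],[2,0,207,0,75],[2,0,207,0,55],[2,0,207,0,40]]'
python3 -m crank '[[0,0,0,0,35],[0,0,0,0,30],[0,0,0,0,30],[0,0,0,0,30],[0,0,0,0,30],[0,0,0,0,30],[0,0,0,0,30]]'
python3 -m crank '[[0,0,-3,0,30],[0,0,-15,0,30],[0,0,-40,0,30],[0,0,-65,0,30],[0,0,-73,0,30],[0,0,-73,0,30],[0,0,-73,0,30]]'
python3 - <<'E'
from h import *
r=cam("wrist","w6"); 
shift([565,254,100],14.7)
E
```

```text
t: 9.95
eef_pos: [495.6, 235.5, 29.2]
tcp_rot: [3.142, -0.001, 0.232]
ft_force: [-0.5, -0.8, 0.1]
opening: 0.7
grip_force: 0.0
t: 10.53
eef_pos: [495.2, 235.9, 29.0]
tcp_rot: [-3.142, -0.001, 0.233]
ft_force: [-1.0, 0.1, 6.3]
opening: 0.377
grip_force: 30.0
t: 11.12
eef_pos: [494.8, 235.7, 101.2]
tcp_rot: [3.142, -0.0, 0.233]
ft_force: [-0.7, -0.5, -1.5]
opening: 0.374
grip_force: 30.0
t 11.17 pos [494.6 235.6 100.6] rpy [1.80e+02 1.00e-01 1.33e+01] shift [72.8 -1.7  0.5] turn -1.3719684964612213 open 35.7 j6 1.66
```

View pics/w6.png

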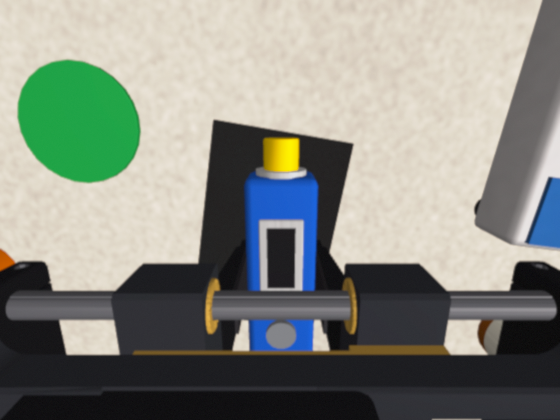

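Counter held level and straight; button at (281,153).

```bash
python3 -m crank '[[15,0,0,-1.4,30],[35,-1,0,-1.4,30],[55,-1,0,-1.4,30],[70,-1.5,0,-1.4,30],[82,-1.5,0,-1.4,30],[88,-1.5,0,-1.4,30],[92,-1.5,0,-1.4,30],[92,-1.5,0,-1.4,30]]'
python3 -m crank '[[2,0,0,0,30],[4,0,0,0,30],[6,0,0,0,30],[8,0,0,0,30],[10,0,0,0,30],[10,0,0,0,30]]'
python3 - <<'E'
from h import *
shift([661.5-68*.967,279.6-68*.254,100],14.7)
r=cam("scene","s1");print(proj(r,[650,277,90]))
x,y=proj(r,[640,270,90])[0].astype(int)
cv2.imwrite("pics/s1c.png",cv2.resize(r["img"][max(0,y-50):y+50,max(0,x-65):x+65],None,fx=6,fy=6,interpolation=cv2.INTER_CUBIC))
E
```

```text
t: 11.83
eef_pos: [584.1, 258.3, 100.5]
tcp_rot: [3.141, 0.002, 0.257]
ft_force: [0.1, 0.3, -1.1]
opening: 0.378
grip_force: 30.0
t: 12.33
eef_pos: [593.9, 261.0, 101.6]
tcp_rot: [3.142, 0.0, 0.257]
ft_force: [-1.9, -1.5, -0.5]
opening: 0.377
grip_force: 30.0
t 12.33 pos [593.9 261.  101.6] rpy [180.    0.   14.7] shift [ 2.1 -0.8  1.6] turn 0.030015576282821144 open 35.8 j6 1.63
[[315.31765117 292.60168815]]
```

View pics/s1c.png

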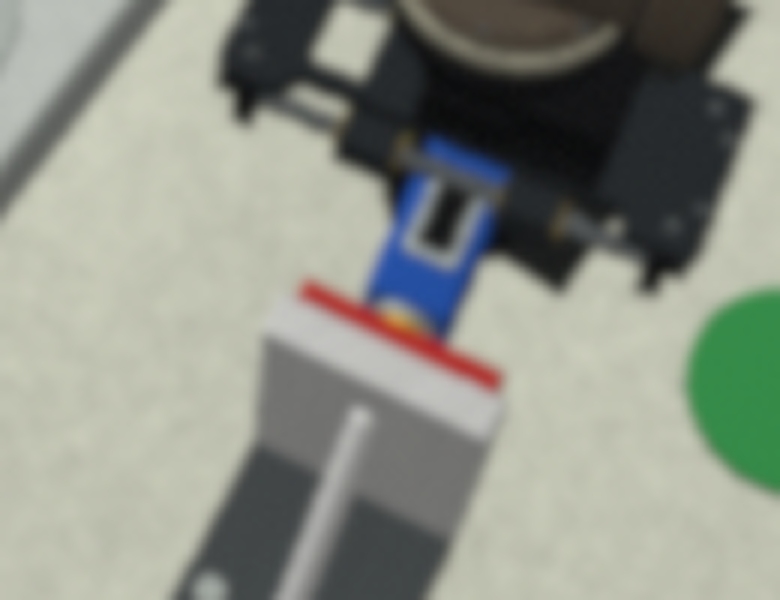

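The button touches the pad mid-width, at crop (400,325). I'll push further while watching the force.

```bash
python3 -m crank '[[2,0,0,0,30],[4,0,0,0,30],[6,0,0,0,30],[7,0,0,0,30],[7,0,0,0,30]]'
python3 -m crank '[[1,0,0,0,30],[2,0,0,0,30],[3,0,0,0,30],[4,0,0,0,30],[4,0,0,0,30]]'
```

```text
t: 12.8
eef_pos: [600.6, 262.7, 101.5]
tcp_rot: [3.141, 0.001, 0.257]
ft_force: [-4.6, -1.2, 0.3]
opening: 0.376
grip_force: 30.0
t: 13.22
eef_pos: [601.7, 263.1, 100.8]
tcp_rot: [3.141, 0.008, 0.257]
ft_force: [-16.3, -3.4, 2.2]
opening: 0.374
grip_force: 30.0
```

```bash
python3 -m crank '[[-8,0,0,0,30],[-25,0,0,0,30],[-50,0,0,0,30],[-80,0,0,0,30],[-102,0,0,0,30],[-112,0,0,0,30],[-114,0,0,0,30],[-114,0,0,0,30],[-114,0,0,0,30]]'
python3 - <<'E'
from h import *
shift([495,235.7,29.5],13.3);print(env.state()["ft_force"])
r=cam("wrist");i=cv2.inRange(r["img"],(120,40,0),(255,140,70));cv2.imwrite("pics/w7.png",r["img"])
a=cv2.imread("pics/w6.png")
for q in(a,r["img"]): m=cv2.moments(cv2.inRange(q,(0,150,150),(80,255,255))[:240]);print(m["m10"]/m["m00"],m["m01"]/m["m00"],m["m00"])
E
```

```text
t: 13.97
eef_pos: [495.9, 235.2, 101.8]
tcp_rot: [3.142, -0.002, 0.257]
ft_force: [-0.0, 0.6, -1.0]
opening: 0.378
grip_force: 30.0
t 13.97 pos [495.9 235.2 101.8] rpy [ 1.80e+02 -1.00e-01  1.47e+01] shift [-0.9 -0.7 72.3] turn 1.4233087105031643 open 35.9 j6 1.64
[-0.02624025  0.62330162 -1.02857321]
284.57523148148147 154.72569444444446 220320.0
284.56184971098264 154.69942196531792 220575.0
```

No slip in the grip. I'll set the counter down, go back to the weight and move it.

```bash
python3 -m crank '[[0,-1,25,0,30],[0,-1,50,0,30],[0,-1,64,0,30],[0,-1,69,0,30],[0,-1,72,0,30],[0,-1,72,0,30],[0,-1,72,0,45],[0,-1,72,0,60],[0,-1,72,0,75],[0,-1,72,0,75]]'
python3 -m crank '[[0,0,-5,0,75],[0,0,-25,0,80],[0,0,-65,0,80],[0,0,-105,0,80],[0,0,-145,0,80],[0,0,-170,0,80],[0,0,-170,0,80]]'
python3 - <<'E'
from h import *
shift([666,14,200],14.3)
E
```

```text
t: 14.85
eef_pos: [494.4, 235.9, 30.1]
tcp_rot: [3.142, -0.001, 0.257]
ft_force: [0.1, -0.4, 0.3]
opening: 0.602
grip_force: 0.0
t: 15.43
eef_pos: [495.6, 236.4, 205.4]
tcp_rot: [-3.141, -0.009, 0.257]
ft_force: [0.0, -0.5, 0.4]
opening: 0.838
grip_force: 0.0
t 15.43 pos [495.6 236.4 205.4] rpy [-180.    -0.5   14.7] shift [108.2 258.4   6.3] turn 0.4362262577321161 open 79.6 j6 1.64
```

```bash
python3 -m crank '[[108,258,0,0,80],[108,258,0,0,80],[108,258,0,0,80],[108,258,0,0,80],[108,258,0,0,80],[108,258,0,0,80],[108,258,0,0,80],[108,258,0,0,80],[108,258,0,0,80]]'
python3 - <<'E'
from h import *
r=cam("wrist","w8");shift([666,14,97],14.3);print(proj(r,[[666,14,137]]))
E
```

```text
t: 16.18
eef_pos: [664.2, 12.3, 198.6]
tcp_rot: [-3.141, 0.001, 0.255]
ft_force: [-0.4, 0.2, 0.4]
opening: 0.841
grip_force: 0.0
t 16.23 pos [663.6  13.5 198.9] rpy [-1.80e+02  1.00e-01  1.47e+01] shift [  2.6   0.2 101.9] turn 0.37356711418445343 open 80.1 j6 1.24
[[279.34432682 230.97320446]]
```

View pics/w8.png

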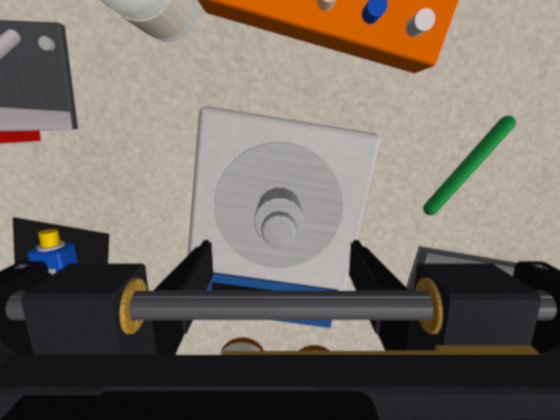

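The weight stands centred, knob (279,230), and the counter lies on its mat.

```bash
python3 -m crank '[[1,0,30,0,80],[1,0,60,0,80],[1,0,80,0,80],[1,0,94,0,80],[1,0,100,0,80],[1,0,102,0,80],[1,0,102,0,65],[1,0,102,0,50],[1,0,102,0,34],[1,0,102,0,34]]'
python3 -m crank '[[0,0,0,0,34],[0,0,0,0,34],[0,0,0,0,34],[0,0,0,0,34],[0,0,-3,0,34],[0,0,-12,0,34],[0,0,-25,0,34],[0,0,-40,0,34],[0,0,-48,0,34],[0,0,-48,0,34]]'
python3 - <<'E'
from h import *
shift([535,399.5,145],14.3);print(env.state()["ft_force"],env.state()["grip_force"])
E
```

```text
t: 17.07
eef_pos: [665.3, 14.0, 98.6]
tcp_rot: [3.141, -0.001, 0.257]
ft_force: [0.6, 0.4, -0.2]
opening: 0.618
grip_force: 0.0
t: 17.9
eef_pos: [665.8, 13.9, 148.2]
tcp_rot: [3.14, -0.003, 0.257]
ft_force: [-0.1, -0.6, -5.1]
opening: 0.414
grip_force: 30.0
t 17.9 pos [665.8  13.9 148.2] rpy [179.9  -0.2  14.7] shift [ -28.4 -406.1    2.6] turn 0.43186484913724144 open 39.3 j6 1.24
[-0.0568969  -0.62559973 -5.08137449] 29.99916762113571
```

```bash
python3 -m crank '[[-1,-15,0,0,34],[-3,-45,0,0,34],[-6,-85,0,0,34],[-9,-125,0,0,34],[-12,-165,0,0,34],[-14,-205,0,0,34],[-17,-245,0,0,34],[-20,-285,0,0,34],[-23,-325,0,0,34],[-26,-360,0,0,34]]'
python3 -m crank '[[-1,-25,0,0,34],[-2,-40,0,0,34],[-2,-46,0,0,34],[-2,-46,20,0,34],[-2,-46,50,0,34],[-2,-46,80,0,34],[-2,-46,98,0,34],[-2,-46,104,0,34],[-2,-46,107,0,34],[-2,-46,107,0,34]]'
python3 - <<'E'
from h import *
shift([535,399.5,35],14.3);print(env.state()["ft_force"],env.state()["grip_force"])
E
```

```text
t: 18.73
eef_pos: [546.4, 358.0, 144.9]
tcp_rot: [3.141, 0.001, 0.258]
ft_force: [0.2, 0.7, -5.4]
opening: 0.416
grip_force: 30.0
t: 19.57
eef_pos: [535.2, 399.0, 38.7]
tcp_rot: [3.141, -0.0, 0.256]
ft_force: [0.1, -0.0, -4.8]
opening: 0.416
grip_force: 30.0
t 19.57 pos [535.2 399.   38.7] rpy [180.   -0.   14.7] shift [-0.1 -0.5  3.7] turn 0.386082659072315 open 39.5 j6 1.86
[ 0.10423542 -0.02628862 -4.83431576] 29.999190866947174
```

```bash
python3 -m crank '[[0,0,1,0,34],[0,0,2,0,34],[0,0,3,0,34],[0,0,3,0,34],[0,0,3,0,34]]'
python3 -m crank '[[0,0,1,0,34],[0,0,1,0,34],[0,0,1,0,34]]'
python3 -m crank '[[0,0,1,0,34],[0,0,1,0,34],[0,0,1,0,34]]'
```

```text
t: 19.98
eef_pos: [534.8, 399.6, 36.0]
tcp_rot: [-3.142, -0.001, 0.257]
ft_force: [0.4, -0.1, -5.4]
opening: 0.413
grip_force: 30.0
t: 20.23
eef_pos: [534.9, 399.6, 35.3]
tcp_rot: [-3.141, -0.001, 0.257]
ft_force: [-2.1, -1.0, 3.2]
opening: 0.416
grip_force: 30.0
t: 20.48
eef_pos: [534.9, 399.6, 35.2]
tcp_rot: [-3.141, -0.001, 0.257]
ft_force: [-3.7, -3.6, 13.3]
opening: 0.419
grip_force: 30.0
```

```bash
python3 -m crank '[[0,0,-1,0,34],[0,0,-1,0,34],[0,0,-1,0,50],[0,0,-1,0,65],[0,0,-1,0,80],[0,0,-10,0,80],[0,0,-40,0,80],[0,0,-80,0,80],[0,0,-120,0,80],[0,0,-160,0,80]]'
python3 -m crank '[[-17,38,-40,-7,80],[-34,76,-40,-14,80],[-51,114,-40,-21,80],[-68,152,-40,-28,80],[-85,190,-40,-35,80],[-102,228,-40,-42,80],[-118,266,-40,-49,80],[-134,300,-40,-56,80],[-134,300,-40,-56,80]]'
python3 - <<'E'
from h import *
r=cam("top","top2")
i=r["img"];hsv=cv2.cvtColor(i,cv2.COLOR_BGR2HSV)
cv2.imwrite("pics/top2c.png",cv2.resize(i[120:280,120:450],None,fx=2.4,fy=2.4,interpolation=cv2.INTER_CUBIC))
shift([446,-185,230],94.7)
E
```

```text
t: 21.32
eef_pos: [534.5, 399.3, 195.9]
tcp_rot: [3.141, 0.0, 0.257]
ft_force: [-0.3, 0.3, -0.1]
opening: 0.836
grip_force: 0.0
t: 22.07
eef_pos: [480.6, 72.5, 234.3]
tcp_rot: [3.141, 0.0, 1.24]
ft_force: [0.5, -0.2, -0.2]
opening: 0.842
grip_force: 0.0
t 22.12 pos [480.3  71.  234.3] rpy [180.    0.   70.9] shift [-253.1   51.3    4.5] turn -23.797432823652983 open 79.7 j6 0.35
```

View pics/top2c.png

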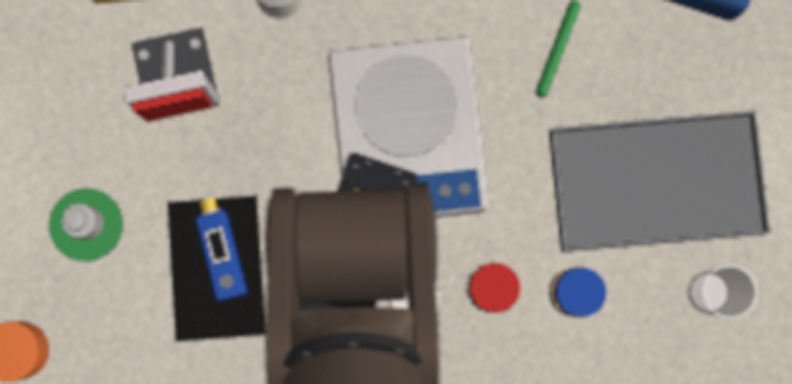

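The weight is back on the coaster (85,222) and the counter on the mat. Red (494,287) and blue (580,291) haven't moved. From here I'll do checks in code to save pictures.

```bash
cat >> h.py <<'E'
HS={"blue":((105,140,60),(125,255,255)),"red":((0,150,80),(8,255,255)),"white":((0,0,170),(179,35,255)),"yellow":((22,150,100),(32,255,255))}
def lid(color,z=60,camname="wrist",near=None,rad=60):
    """centre of the lid (world) from its blob nearest to the expected world point"""
    r=cam(camname); h=cv2.cvtColor(r["img"],cv2.COLOR_BGR2HSV); m=cv2.inRange(h,*map(np.array,HS[color]))
    if color=="red": m|=cv2.inRange(h,(174,150,80),(179,255,255))
    if camname=="wrist": m[255:]=0
    m=cv2.morphologyEx(m,cv2.MORPH_OPEN,np.ones((3,3),np.uint8))
    cs=cv2.findContours(m,cv2.RETR_EXTERNAL,cv2.CHAIN_APPROX_NONE)[0]; out=[]
    for c in cs:
        if cv2.contourArea(c)<60: continue
        (u,v),rr=cv2.minEnclosingCircle(c); p=w(r,(u,v),z)[0]
        if near is None or np.hypot(*(p[:2]-near))<rad: out.append((color,p[:2].round(1).tolist(),round(rr,1),round(cv2.contourArea(c)/(np.pi*rr*rr),2),(round(u),round(v))))
    return out
E
python3 -m crank '[[-40,8,0,-6,80],[-80,16,0,-12,80],[-120,24,0,-18,80],[-160,32,0,-24,80],[-200,41,0,-24,80],[-235,48,0,-24,80],[-251,50,0,-24,80],[-251,50,0,-24,80],[-251,50,0,-24,80]]'
python3 - <<'E'
from h import *
print(lid("blue",near=(446,-185)),lid("red",near=(451,-87)))
for c in("blue","red","white"):print(lid(c,camname="top",near=(446,-90),rad=150))
shift([446,-185,36],94.7)
E
```

```text
t: 22.87
eef_pos: [445.5, -178.9, 233.9]
tcp_rot: [3.141, 0.0, 1.651]
ft_force: [-0.1, 0.6, 0.1]
opening: 0.844
grip_force: 0.0
[('blue', [446.5, -185.4], 26.2, 0.96, (281, 205))] [('red', [451.7, -86.8], 30.1, 0.92, (294, 109))]
[('blue', [448.9, -173.5], 7.6, 0.39, (357, 240)), ('blue', [564.6, -39.0], 11.4, 0.34, (308, 199))]
[('red', [451.1, -85.9], 10.1, 0.87, (326, 240))]
[]
t 23.12 pos [ 446.  -177.2  233.8] rpy [180.    0.   94.8] shift [ -7.8  -0.7 197.8] turn 0.11812860198537578 open 79.7 j6 -0.6
```

```bash
python3 -m crank '[[-8,-1,35,0,90],[-8,-1,75,0,90],[-8,-1,115,0,90],[-8,-1,150,0,90],[-8,-1,175,0,90],[-8,-1,190,0,90],[-8,-1,198,0,90],[-8,-1,201,0,90],[-8,-1,201,0,75],[-8,-1,201,0,60]]'
python3 -m crank '[[0,0,0,0,54],[0,0,0,0,54],[0,0,0,0,54],[0,0,0,0,54],[0,0,0,0,54],[0,0,-4,0,54],[0,0,-25,0,54],[0,0,-60,0,54],[0,0,-95,0,54],[0,0,-100,0,54]]'
python3 - <<'E'
from h import *
shift([664,14,115],94.7);s=env.state();print(s["ft_force"],s["grip_force"])
E
```

```text
t: 23.95
eef_pos: [445.9, -186.2, 33.5]
tcp_rot: [3.14, 0.001, 1.654]
ft_force: [0.2, 0.8, 0.3]
opening: 0.856
grip_force: 0.0
t: 24.78
eef_pos: [446.7, -186.9, 137.3]
tcp_rot: [3.137, 0.004, 1.653]
ft_force: [0.7, -1.2, -0.7]
opening: 0.626
grip_force: 30.0
t 24.78 pos [ 446.7 -186.9  137.3] rpy [179.7   0.2  94.7] shift [182.4 233.   22.8] turn 0.033214686566751084 open 59.4 j6 -0.62
[ 0.70852882 -1.19607681 -0.66166948] 29.999241828918457
```

```bash
python3 -m crank '[[10,13,0,0,54],[35,45,0,0,54],[60,77,0,0,54],[85,109,0,0,54],[110,140,0,0,54],[135,172,0,0,54],[158,202,0,0,54],[174,222,0,0,54],[182,232,0,0,54],[182,233,0,0,54]]'
python3 -m crank '[[0,0,8,0,54],[0,0,15,0,54],[0,0,20,0,54],[0,0,24,0,54],[0,0,27,0,54],[0,0,28,0,54],[0,0,28,0,54],[0,0,28,0,54]]'
python3 - <<'E'
from h import *
shift([664,14,108],94.7);s=env.state();print(s["ft_force"],s["grip_force"])
E
```

```text
t: 25.62
eef_pos: [663.6, 16.5, 131.7]
tcp_rot: [-3.141, -0.0, 1.656]
ft_force: [-1.0, 0.3, -2.7]
opening: 0.626
grip_force: 30.0
t: 26.28
eef_pos: [662.7, 14.1, 105.0]
tcp_rot: [3.141, 0.0, 1.653]
ft_force: [-1.4, -0.2, 2.3]
opening: 0.63
grip_force: 30.0
t 26.28 pos [662.7  14.1 105. ] rpy [180.    0.   94.7] shift [-0.2  1.3 -3. ] turn 0.013257620974513884 open 59.9 j6 -0.16
[-1.418653   -0.24855919  2.31445692] 29.999990165233612
```

```bash
python3 -m crank '[[0,1,-2,0,54],[0,1,-2,0,54],[0,1,-2,0,65],[0,1,-2,0,75],[0,1,-2,0,85],[0,1,-2,0,85],[0,1,-2,0,85],[0,1,-2,0,85],[0,1,-2,0,85],[0,1,-2,0,85]]'
python3 -m crank '[[0,0,-40,0,85],[0,0,-75,0,85],[0,0,-75,0,85],[0,0,-75,0,85],[0,0,-75,0,85],[0,0,-75,0,85],[0,0,-75,0,85],[0,0,-75,0,85],[0,0,-75,0,85],[0,0,-75,0,85]]'
python3 - <<'E'
from h import *
print(lid("blue",z=134,near=(664,14)));shift([664,14,108],94.7);s=env.state();print(s["ft_force"],s["grip_force"])
E
```

```text
t: 27.12
eef_pos: [663.6, 14.4, 106.6]
tcp_rot: [-3.142, 0.0, 1.653]
ft_force: [-0.7, 0.1, -0.1]
opening: 0.894
grip_force: 0.0
t: 27.95
eef_pos: [663.6, 14.5, 181.2]
tcp_rot: [-3.141, -0.0, 1.653]
ft_force: [0.1, 1.0, -0.3]
opening: 0.894
grip_force: 0.0
[('blue', [664.1, 15.2], 42.0, 0.69, (281, 240))]
t 28.0 pos [663.6  14.4 181.3] rpy [-180.     0.    94.7] shift [-0.5  0.4 73.3] turn 0.02734855119992119 open 84.9 j6 -0.16
[-0.32338997 -0.84657019  0.02962149] 0.0
```

```bash
python3 -m crank '[[0,0,35,0,85],[0,0,60,0,85],[0,0,71,0,85],[0,0,74,0,85],[0,0,74,0,70],[0,0,74,0,54],[0,0,74,0,54],[0,0,74,0,54],[0,0,74,0,54],[0,0,74,0,54]]'
python3 -m crank '[[0,0,0,0,54],[0,0,-4,0,54],[0,0,-20,0,54],[0,0,-40,0,54],[0,0,-40,0,54],[0,0,-40,0,54]]'
python3 - <<'E'
from h import *
shift([583,-366,37],94.7);s=env.state();print(s["ft_force"],s["grip_force"])
E
```

```text
t: 28.83
eef_pos: [664.0, 14.4, 108.4]
tcp_rot: [3.14, 0.0, 1.653]
ft_force: [0.7, 0.6, 0.6]
opening: 0.623
grip_force: 30.0
t: 29.33
eef_pos: [663.8, 14.5, 148.2]
tcp_rot: [3.14, 0.0, 1.653]
ft_force: [0.0, -0.1, -2.9]
opening: 0.629
grip_force: 30.0
t 29.33 pos [663.8  14.5 148.2] rpy [179.9   0.   94.7] shift [-372.5 -112.   111.2] turn 0.02941239029485132 open 59.8 j6 -0.16
[ 0.03115003 -0.13570992 -2.93909178] 29.998762607574463
```

```bash
python3 -m crank '[[-15,-4,0,0,54],[-45,-13,0,0,54],[-83,-25,0,0,54],[-122,-37,0,0,54],[-161,-48,0,0,54],[-200,-60,0,0,54],[-239,-72,0,0,54],[-278,-84,0,0,54],[-315,-95,0,0,54],[-345,-104,0,0,54]]'
python3 -m crank '[[-18,-5,0,0,54],[-26,-8,0,0,54],[-28,-8,25,0,54],[-28,-8,55,0,54],[-28,-8,80,0,54],[-28,-8,97,0,54],[-28,-8,104,0,54],[-28,-8,107,0,54],[-28,-8,107,0,54]]'
python3 - <<'E'
from h import *
shift([583,-366,39],94.7);s=env.state();print(s["ft_force"],s["grip_force"])
E
```

```text
t: 30.17
eef_pos: [586.4, -341.1, 146.2]
tcp_rot: [-3.14, -0.001, 1.652]
ft_force: [-0.0, 0.7, -1.9]
opening: 0.627
grip_force: 30.0
t: 30.92
eef_pos: [583.0, -365.9, 40.5]
tcp_rot: [-3.141, -0.0, 1.654]
ft_force: [-0.1, 0.1, -2.3]
opening: 0.625
grip_force: 30.0
t 30.92 pos [ 583.  -365.9   40.5] rpy [-180.    -0.    94.8] shift [-0.1 -0.   1.5] turn 0.0658135182302857 open 59.4 j6 -0.74
[-0.10396458  0.12450864 -2.27337481] 29.998890459537506
```

```bash
python3 -m crank '[[0,0,1,0,54],[0,0,1.5,0,54],[0,0,1.5,0,54],[0,0,1.5,0,54]]'
python3 -m crank '[[0,0,1,0,54],[0,0,1,0,54],[0,0,1,0,54]]'
```

```text
t: 31.25
eef_pos: [583.0, -366.7, 39.9]
tcp_rot: [3.141, 0.001, 1.653]
ft_force: [-0.2, 1.4, -1.3]
opening: 0.627
grip_force: 30.0
t: 31.5
eef_pos: [582.9, -366.7, 38.5]
tcp_rot: [3.141, 0.0, 1.653]
ft_force: [0.3, -0.7, 1.3]
opening: 0.629
grip_force: 30.0
```

```bash
python3 -m crank '[[0,0,0,0,65],[0,0,0,0,78],[0,0,0,0,80],[0,0,-5,0,80],[0,0,-30,0,80],[0,0,-70,0,80],[0,0,-110,0,80],[0,0,-150,0,80],[0,0,-190,0,80],[0,0,-195,0,80]]'
python3 -m crank '[[282,-105,0,0,90],[282,-105,0,0,90],[282,-105,0,0,90],[282,-105,0,0,90],[282,-105,0,0,90],[282,-105,0,0,90],[282,-105,0,0,90],[282,-105,0,0,90],[282,-105,0,0,90]]'
python3 - <<'E'
from h import *
l=lid("red",near=(451,-87),rad=100);print(l);print(lid("blue",z=64,camname="top",near=(583,-366)))
shift([*l[0][1],34],94.7)
E
```

```text
t: 32.33
eef_pos: [584.3, -367.6, 241.6]
tcp_rot: [3.134, 0.007, 1.653]
ft_force: [0.3, -0.1, 1.2]
opening: 0.842
grip_force: 0.0
t: 33.08
eef_pos: [453.9, -92.1, 233.8]
tcp_rot: [3.141, 0.0, 1.656]
ft_force: [0.7, -1.0, 0.1]
opening: 0.944
grip_force: 0.0
[('red', [492.0, -58.2], 27.8, 0.95, (320, 170))]
[('blue', [581.1, -366.5], 10.4, 0.85, (425, 192))]
t 33.18 pos [455.5 -94.5 233.6] rpy [1.799e+02 1.000e-01 9.480e+01] shift [ 33.3  39.1 199.6] turn 0.07429703824978162 open 90.1 j6 -0.43
```

Red was knocked to (492,-58), close to the balance. I'll turn the fingers along y for this pick.

```bash
python3 -m crank '[[17,20,0,7,85],[33,39,0,14,85],[33,39,0,21,85],[33,39,0,28,85],[33,39,0,35,85],[33,39,0,42,85],[33,39,0,49,85],[33,39,0,56,85],[33,39,0,63,85],[33,39,0,70,85]]'
python3 -m crank '[[0,0,0,7,85],[0,0,0,14,85],[0,0,0,20,85],[0,0,0,20,85],[0,0,0,20,85]]'
python3 - <<'E'
from h import *
l=lid("red",near=(492,-58),rad=100);print(l,lid("red",camname="top",near=(492,-58)));print(lid("white",near=(439,6),rad=70))
shift([*l[0][1],34],4.8)
E
```

```text
t: 34.02
eef_pos: [492.0, -59.6, 232.8]
tcp_rot: [3.141, 0.0, 0.424]
ft_force: [-0.3, -0.7, -0.0]
opening: 0.893
grip_force: 0.0
t: 34.43
eef_pos: [491.6, -59.1, 232.9]
tcp_rot: [3.141, 0.0, 0.085]
ft_force: [-0.3, -0.4, 0.1]
opening: 0.897
grip_force: 0.0
[('red', [494.9, -59.3], 27.3, 0.94, (281, 196))] []
[]
t 34.58 pos [491.3 -58.5 233. ] rpy [180.    0.    4.8] shift [  3.5   1.1 199. ] turn 0.048317901363247984 open 84.8 j6 1.23
```

```bash
python3 -m crank '[[2,1,35,0,85],[2,1,75,0,85],[2,1,115,0,85],[2,1,150,0,85],[2,1,175,0,85],[2,1,190,0,85],[2,1,197,0,85],[2,1,199,0,85],[2,1,199,0,75],[2,1,199,0,60]]'
python3 -m crank '[[0,0,0,0,54],[0,0,0,0,54],[0,0,0,0,54],[0,0,0,0,54],[0,0,0,0,54],[0,0,-4,0,54],[0,0,-25,0,54],[0,0,-60,0,54],[0,0,-95,0,54],[0,0,-110,0,54]]'
python3 - <<'E'
from h import *
shift([664.5,14,115],4.8);s=env.state();print(s["ft_force"],s["grip_force"])
E
```

```text
t: 35.42
eef_pos: [493.6, -59.0, 35.0]
tcp_rot: [3.141, -0.001, 0.083]
ft_force: [-0.6, 0.5, -0.6]
opening: 0.805
grip_force: 0.0
t: 36.25
eef_pos: [493.8, -59.0, 147.9]
tcp_rot: [3.14, -0.004, 0.083]
ft_force: [1.1, 0.0, -1.9]
opening: 0.627
grip_force: 30.0
t 36.25 pos [493.8 -59.  147.9] rpy [179.9  -0.2   4.7] shift [176.  -58.7  33.5] turn -0.061409819186081904 open 59.5 j6 1.24
[ 1.09395768  0.02458579 -1.8604496 ] 29.999591410160065
```

```bash
python3 -m crank '[[14,-5,0,0,54],[45,-15,0,0,54],[80,-27,0,0,54],[115,-39,0,0,54],[145,-49,0,0,54],[165,-55,0,0,54],[175,-58,0,0,54],[176,-58.5,0,0,54],[176,-58.5,0,0,54]]'
python3 -m crank '[[0,0,10,0,54],[0,0,20,0,54],[0,0,28,0,54],[0,0,33,0,54],[0,0,35,0,54],[0,0,36,0,54],[0,0,36,0,54],[0,0,36,0,54]]'
python3 - <<'E'
from h import *
shift([664.5,14,108],4.8);s=env.state();print(s["ft_force"],s["grip_force"])
E
```

```text
t: 37.0
eef_pos: [663.3, 14.2, 143.8]
tcp_rot: [-3.142, 0.001, 0.083]
ft_force: [0.1, 0.3, -1.6]
opening: 0.623
grip_force: 30.0
t: 37.67
eef_pos: [663.8, 13.9, 108.5]
tcp_rot: [3.141, -0.001, 0.083]
ft_force: [-1.2, -0.8, 1.2]
opening: 0.629
grip_force: 30.0
t 37.67 pos [663.8  13.9 108.5] rpy [180.   -0.    4.7] shift [ 0.7 -0.1  0.5] turn -0.07273750246741884 open 59.8 j6 1.41
[-1.16343807 -0.77210935  1.16719187] 30.00014841556549
```

Release, rise, then turn the hand by -90° for the tray pick.

```bash
python3 -m crank '[[0,0,-1,0,54],[0,0,-1,0,65],[0,0,-1,0,78],[0,0,-1,0,85],[0,0,-1,0,85],[0,0,-15,0,85],[0,0,-45,0,85],[0,0,-75,0,85],[0,0,-75,0,85],[0,0,-75,0,85]]'
python3 -m crank '[[0,0,0,-7,85],[0,0,0,-14,85],[0,0,0,-21,85],[0,0,0,-28,85],[0,0,0,-35,85],[0,0,0,-42,85],[0,0,0,-49,85],[0,0,0,-56,85],[0,0,0,-63,85],[0,0,0,-70,85]]'
python3 -m crank '[[0,0,0,-7,85],[0,0,0,-14,85],[0,0,0,-20,85],[0,0,0,-20,85],[0,0,0,-20,85]]'
python3 - <<'E'
from h import *
l=lid("red",z=134,near=(664,14));print(l);shift([664.5,14,109],94.7);s=env.state();print(s["ft_force"],s["grip_force"])
E
```

```text
t: 38.5
eef_pos: [664.2, 13.9, 184.7]
tcp_rot: [3.141, -0.003, 0.083]
ft_force: [-0.5, -0.3, -1.1]
opening: 0.898
grip_force: 0.0
t: 39.33
eef_pos: [663.2, 14.0, 181.6]
tcp_rot: [-3.14, 0.0, 1.31]
ft_force: [-1.0, 0.1, 0.5]
opening: 0.898
grip_force: 0.0
t: 39.75
eef_pos: [663.3, 14.0, 182.0]
tcp_rot: [-3.14, -0.0, 1.65]
ft_force: [0.6, 0.4, 0.4]
opening: 0.891
grip_force: 0.0
[('red', [662.9, 16.5], 42.3, 0.72, (280, 237))]
t 39.8 pos [663.4  14.  182.2] rpy [-179.9   -0.    94.5] shift [-0.1  1.2 73.2] turn -0.188406676606661 open 85.2 j6 -0.16
[0.06167891 0.3972775  0.96631431] 0.0
```

```bash
python3 -m crank '[[0,0,35,0,85],[0,0,60,0,85],[0,0,71,0,85],[0,0,74,0,85],[0,0,74,0,70],[0,0,74,0,54],[0,0,74,0,54],[0,0,74,0,54],[0,0,74,0,54],[0,0,74,0,54]]'
python3 -m crank '[[0,0,0,0,54],[0,0,-4,0,54],[0,0,-20,0,54],[0,0,-40,0,54],[0,0,-40,0,54],[0,0,-40,0,54]]'
python3 - <<'E'
from h import *
shift([577,-291,39],94.7);s=env.state();print(s["ft_force"],s["grip_force"])
E
```

```text
t: 40.63
eef_pos: [664.0, 13.9, 109.8]
tcp_rot: [3.14, 0.0, 1.653]
ft_force: [0.7, 0.6, 0.1]
opening: 0.622
grip_force: 30.0
t: 41.13
eef_pos: [663.8, 14.0, 149.8]
tcp_rot: [3.14, 0.0, 1.653]
ft_force: [-0.3, -0.3, -2.2]
opening: 0.625
grip_force: 30.0
t 41.13 pos [663.8  14.  149.8] rpy [179.9   0.   94.7] shift [-296.7 -111.9  110.7] turn 0.03166616373547981 open 59.4 j6 -0.16
[-0.25331663 -0.2539074  -2.2412126 ] 29.998983442783356
```

```bash
python3 -m crank '[[-15,-5,0,0,54],[-45,-17,0,0,54],[-82,-31,0,0,54],[-119,-45,0,0,54],[-156,-59,0,0,54],[-193,-73,0,0,54],[-230,-87,0,0,54],[-260,-98,0,0,54],[-283,-107,0,0,54],[-295,-111,0,0,54]]'
python3 -m crank '[[-2,-1,0,0,54],[-2,-1,5,0,54],[-2,-1,30,0,54],[-2,-1,60,0,54],[-2,-1,84,0,54],[-2,-1,98,0,54],[-2,-1,105,0,54],[-2,-1,108,0,54],[-2,-1,108,0,54]]'
python3 -m crank '[[0,0,1,0,54],[0,0,1.5,0,54],[0,0,1.5,0,54]]'
python3 - <<'E'
from h import *
shift([577,-291,39],94.7);s=env.state();print(s["ft_force"],s["grip_force"])
E
```

```text
t: 41.97
eef_pos: [575.4, -292.4, 147.8]
tcp_rot: [-3.14, -0.001, 1.651]
ft_force: [0.5, 0.2, -1.0]
opening: 0.628
grip_force: 30.0
t: 42.72
eef_pos: [576.9, -290.2, 41.0]
tcp_rot: [-3.141, -0.0, 1.655]
ft_force: [0.1, -0.2, -1.3]
opening: 0.627
grip_force: 30.0
t: 42.97
eef_pos: [576.9, -291.3, 40.3]
tcp_rot: [3.141, 0.001, 1.653]
ft_force: [0.3, 0.1, -2.2]
opening: 0.625
grip_force: 30.0
t 42.97 pos [ 576.9 -291.3   40.3] rpy [179.9   0.   94.7] shift [0.3 0.2 1.3] turn 0.038004577445221344 open 59.4 j6 -0.65
[ 0.30008083  0.11676448 -2.2119732 ] 29.999005794525146
```

```bash
python3 -m crank '[[0,0,1,0,54],[0,0,1,0,54],[0,0,1,0,54]]'
python3 -m crank '[[0,0,0.5,0,54],[0,0,0.5,0,54],[0,0,0.5,0,65],[0,0,0.5,0,78],[0,0,0,0,80],[0,0,-10,0,80],[0,0,-40,0,80],[0,0,-80,0,80],[0,0,-120,0,80],[0,0,-160,0,80]]'
python3 -m crank '[[0,0,-35,0,90],[280,-113,-35,0,90],[280,-113,-35,0,90],[280,-113,-35,0,90],[280,-113,-35,0,90],[280,-113,-35,0,90],[280,-113,-35,0,90],[280,-113,-35,0,90],[280,-113,-35,0,90],[280,-113,-35,0,90]]'
python3 - <<'E'
from h import *
print(lid("white",near=(439,6),rad=100));print(lid("blue",z=64,camname="top",near=(583,-366)),lid("red",z=64,camname="top",near=(577,-291)))
shift([439,5.7,34],94.7)
E
```

```text
t: 43.22
eef_pos: [576.8, -291.4, 39.8]
tcp_rot: [3.14, 0.001, 1.653]
ft_force: [-0.7, 2.4, 5.6]
opening: 0.63
grip_force: 30.0
t: 44.05
eef_pos: [576.2, -291.1, 201.0]
tcp_rot: [-3.141, -0.0, 1.653]
ft_force: [0.6, 0.1, 0.1]
opening: 0.841
grip_force: 0.0
t: 44.88
eef_pos: [439.7, -19.6, 234.6]
tcp_rot: [3.141, 0.0, 1.656]
ft_force: [0.5, -0.5, 1.1]
opening: 0.95
grip_force: 0.0
[('white', [432.7, 53.4], 307.0, 0.37, (280, 127))]
[('blue', [581.1, -366.5], 10.4, 0.85, (425, 192))] [('red', [574.7, -288.3], 10.5, 0.89, (397, 195))]
t 45.03 pos [441.7 -22.3 234. ] rpy [179.9   0.   94.7] shift [ 28.2  -0.6 200. ] turn 0.0239462211212782 open 89.9 j6 -0.28
```

```bash
python3 -m crank '[[14,0,0,0,90],[28,0,0,0,90],[28,0,0,0,90],[28,0,0,0,90]]'
python3 - <<'E'
from h import *
r=cam("wrist");h=cv2.cvtColor(r["img"],cv2.COLOR_BGR2HSV)
u,v=proj(r,[439,5.7,60])[0].astype(int);print(u,v,h[v-4:v+4,u-4:u+4].mean((0,1)),h[v-70,u],h[v,u-60],h[v,u+60])
g=cv2.medianBlur(h[:,:,1],5)
c=cv2.HoughCircles(cv2.cvtColor(r["img"],cv2.COLOR_BGR2GRAY)[:270],cv2.HOUGH_GRADIENT,1,20,param1=100,param2=20,minRadius=22,maxRadius=36);print(c)
if c is not None: print(w(r,c[0,:,:2],60).round(1))
shift([439,5.7,34],94.7)
E
```

```text
t: 45.37
eef_pos: [439.2, 5.6, 233.5]
tcp_rot: [-3.142, 0.0, 1.653]
ft_force: [-0.1, 0.5, 0.2]
opening: 0.948
grip_force: 0.0
280 198 [  5.703125  16.75     211.390625] [ 18  30 184] [ 18  31 183] [ 18  31 187]
[[[283.5 195.5  28.9]]]
[[442.1   9.3  60. ]]
t 45.42 pos [439.1   5.4 233.5] rpy [-180.     0.    94.7] shift [  0.4  -0.  199.5] turn 0.00633317584861004 open 89.6 j6 -0.22
```

```bash
python3 -m crank '[[2,1.5,35,0,90],[2,1.5,75,0,90],[2,1.5,115,0,90],[2,1.5,150,0,90],[2,1.5,175,0,90],[2,1.5,190,0,90],[2,1.5,197,0,90],[2,1.5,199,0,90],[2,1.5,199,0,75],[2,1.5,199,0,60]]'
python3 -m crank '[[0,0,0,0,54],[0,0,0,0,54],[0,0,0,0,54],[0,0,0,0,54],[0,0,0,0,54],[0,0,-4,0,54],[0,0,-25,0,54],[0,0,-60,0,54],[0,0,-95,0,54],[0,0,-110,0,54]]'
python3 - <<'E'
from h import *
shift([664.5,14,115],94.7);s=env.state();print(s["ft_force"],s["grip_force"])
E
```

```text
t: 46.25
eef_pos: [440.4, 8.1, 35.4]
tcp_rot: [3.14, 0.0, 1.653]
ft_force: [-0.2, 0.3, 0.2]
opening: 0.863
grip_force: 0.0
t: 47.08
eef_pos: [440.5, 8.5, 148.2]
tcp_rot: [3.138, 0.001, 1.654]
ft_force: [0.3, -0.1, -1.5]
opening: 0.624
grip_force: 30.0
t 47.08 pos [440.5   8.5 148.2] rpy [179.8   0.   94.7] shift [-13.  223.6  34. ] turn 0.04056808037763915 open 59.3 j6 -0.21
[ 0.31880709 -0.14761244 -1.49212101] 29.999516308307648
```

```bash
python3 -m crank '[[-1,15,0,0,54],[-3,48,0,0,54],[-5,85,0,0,54],[-7,120,0,0,54],[-9,155,0,0,54],[-11,185,0,0,54],[-12,207,0,0,54],[-13,219,0,0,54],[-13,223,0,0,54],[-13,223,0,0,54]]'
python3 -m crank '[[0,0,10,0,54],[0,0,20,0,54],[0,0,28,0,54],[0,0,33,0,54],[0,0,35,0,54],[0,0,36,0,54],[0,0,36,0,54],[0,0,36,0,54]]'
python3 - <<'E'
from h import *
shift([664.5,14,108],94.7);s=env.state();print(s["ft_force"],s["grip_force"])
E
```

```text
t: 47.92
eef_pos: [663.2, 14.0, 144.2]
tcp_rot: [-3.141, -0.0, 1.653]
ft_force: [-0.7, -0.6, -1.5]
opening: 0.629
grip_force: 30.0
t: 48.58
eef_pos: [663.3, 13.9, 109.0]
tcp_rot: [3.141, 0.0, 1.653]
ft_force: [-0.4, -0.5, 0.9]
opening: 0.627
grip_force: 30.0
t 48.58 pos [663.3  13.9 109. ] rpy [180.    0.   94.7] shift [-0.   1.2  1. ] turn 0.02671461826395216 open 59.6 j6 -0.16
[-0.36061985 -0.51647995  0.88637804] 29.999878406524658
```

```bash
python3 -m crank '[[0,0,-1,0,54],[0,0,-1,0,65],[0,0,-1,0,78],[0,0,-1,0,85],[0,0,-1,0,85],[0,0,-15,0,85],[0,0,-45,0,85],[0,0,-74,0,85],[0,0,-74,0,85],[0,0,-74,0,85]]'
python3 -m crank '[[0,0,0,0,85],[0,0,0,0,85],[0,0,0,0,85],[0,0,0,0,85],[0,0,0,0,85],[0,0,0,0,85],[0,0,0,0,85],[0,0,0,0,85],[0,0,0,0,85],[0,0,0,0,85]]'
python3 -m crank '[[0,0,35,0,85],[0,0,60,0,85],[0,0,71,0,85],[0,0,73,0,85],[0,0,73,0,70],[0,0,73,0,54],[0,0,73,0,54],[0,0,73,0,54],[0,0,73,0,54],[0,0,73,0,54]]'
python3 -m crank '[[0,0,0,0,54],[0,0,-4,0,54],[0,0,-20,0,54],[0,0,-40,0,54],[0,0,-40,0,54],[0,0,-40,0,54]]'
python3 - <<'E'
from h import *
shift([571,-216,40],94.7);s=env.state();print(s["ft_force"],s["grip_force"])
E
```

```text
t: 49.42
eef_pos: [663.7, 13.9, 184.2]
tcp_rot: [3.138, 0.001, 1.653]
ft_force: [0.6, 0.1, -0.8]
opening: 0.89
grip_force: 0.0
t: 50.25
eef_pos: [663.2, 13.9, 182.6]
tcp_rot: [3.142, 0.0, 1.653]
ft_force: [0.4, 0.6, -0.1]
opening: 0.896
grip_force: 0.0
t: 51.08
eef_pos: [663.5, 13.9, 110.3]
tcp_rot: [3.14, 0.0, 1.653]
ft_force: [0.9, 0.2, -0.3]
opening: 0.628
grip_force: 30.0
t: 51.58
eef_pos: [663.3, 13.9, 150.3]
tcp_rot: [3.14, 0.0, 1.653]
ft_force: [-1.0, 0.7, -2.0]
opening: 0.63
grip_force: 30.0
t 51.58 pos [663.3  13.9 150.3] rpy [179.9   0.   94.7] shift [-221.5 -111.1  110.2] turn 0.029156455008433113 open 59.8 j6 -0.16
[-0.99509743  0.73120847 -2.02530959] 29.998845756053925
```

```bash
python3 -m crank '[[-15,-8,0,0,54],[-43,-22,0,0,54],[-76,-38,0,0,54],[-109,-55,0,0,54],[-142,-71,0,0,54],[-172,-86,0,0,54],[-197,-99,0,0,54],[-213,-107,0,0,54],[-220,-111,0,0,54],[-221,-111,0,0,54]]'
python3 -m crank '[[0,0,5,0,54],[0,0,30,0,54],[0,0,60,0,54],[0,0,84,0,54],[0,0,98,0,54],[0,0,105,0,54],[0,0,108,0,54],[0,0,108,0,54]]'
python3 -m crank '[[0,0,1,0,54],[0,0,1.5,0,54],[0,0,1.5,0,54]]'
python3 - <<'E'
from h import *
shift([571,-216,40],94.7);s=env.state();print(s["ft_force"],s["grip_force"])
E
```

```text
t: 52.42
eef_pos: [569.5, -216.9, 148.7]
tcp_rot: [-3.14, -0.001, 1.651]
ft_force: [0.2, 0.5, -0.8]
opening: 0.625
grip_force: 30.0
t: 53.08
eef_pos: [571.0, -214.7, 41.3]
tcp_rot: [-3.141, -0.0, 1.654]
ft_force: [0.1, 0.9, -1.5]
opening: 0.625
grip_force: 30.0
t: 53.33
eef_pos: [571.1, -215.6, 40.9]
tcp_rot: [3.14, 0.001, 1.653]
ft_force: [0.2, 0.4, -0.9]
opening: 0.624
grip_force: 30.0
t 53.33 pos [ 571.1 -215.6   40.9] rpy [179.9   0.   94.7] shift [-0.4 -0.1  0.9] turn 0.03494544042055736 open 59.2 j6 -0.55
[ 0.20304254  0.36713075 -0.89487756] 29.998880624771118
```

```bash
python3 -m crank '[[0,0,1,0,54],[0,0,1.5,0,54],[0,0,1.5,0,54],[0,0,1.5,0,65],[0,0,1,0,78],[0,0,1,0,80],[0,0,-10,0,80],[0,0,-45,0,80],[0,0,-85,0,80],[0,0,-125,0,80]]'
python3 -m crank '[[0,0,-40,7,80],[36,-3,-68,14,80],[75,-6,-68,21,80],[114,-9,-68,28,80],[153,-13,-68,35,80],[192,-16,-68,42,80],[231,-19,-68,49,80],[270,-22,-68,56,80],[309,-26,-68,63,80],[309,-26,-68,70,80]]'
python3 - <<'E'
from h import *
print(lid("blue",z=64,camname="top",near=(583,-366)),lid("red",z=64,camname="top",near=(577,-291)))
shift([494.5,236,230],13.8)
r=cam("top")
cv2.imwrite("pics/top3.png",cv2.resize(r["img"][120:280,120:450],None,fx=2.4,fy=2.4,interpolation=cv2.INTER_CUBIC))
E
```

```text
t: 54.17
eef_pos: [570.3, -215.3, 166.9]
tcp_rot: [-3.141, -0.001, 1.653]
ft_force: [1.3, 0.4, 0.1]
opening: 0.838
grip_force: 0.0
t: 55.0
eef_pos: [518.0, 94.5, 234.0]
tcp_rot: [-3.141, -0.001, 0.458]
ft_force: [0.5, 0.1, -0.2]
opening: 0.842
grip_force: 0.0
[('blue', [581.1, -366.9], 10.3, 0.87, (425, 192))] [('red', [574.6, -288.3], 10.5, 0.88, (397, 195))]
t 55.1 pos [518.9  91.9 233.9] rpy [180.   -0.   26.4] shift [  42.3 -139.9    3.9] turn 12.636749223754919 open 80.0 j6 1.16
```

View pics/top3.png

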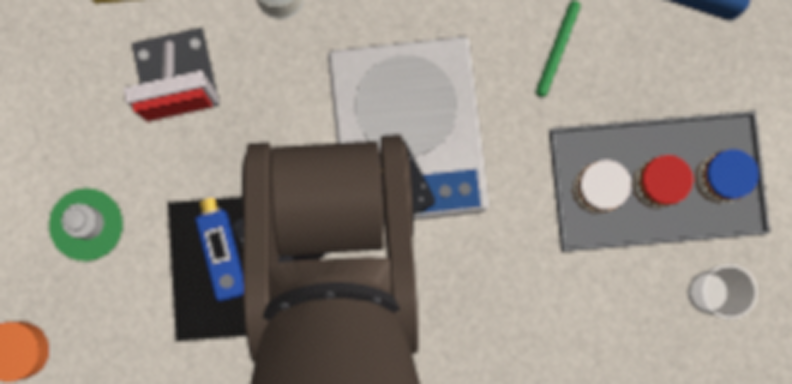

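All three jars stand upright in the tray (606,184), (666,179), (732,174), with the weight on its coaster and the counter on the mat. On to the second click.

```bash
python3 -m crank '[[12,-40,0,6.5,80],[24,-80,0,12,80],[35,-115,0,12,80],[41,-136,0,12,80],[42,-140,0,12,80],[42,-140,0,12,80],[42,-140,0,12,80]]'
python3 - <<'E'
from h import *
r=cam("wrist"); 
i=cv2.inRange(r["img"],(120,40,0),(255,140,70));i[:,:200]=0;i[:,360:]=0
q=cv2.findNonZero(i);b=cv2.minAreaRect(q);print(b,w(r,b[0],33))
shift([494.5,236,29],14.2)
E
```

```text
t: 55.73
eef_pos: [495.2, 233.1, 233.2]
tcp_rot: [3.141, 0.0, 0.253]
ft_force: [0.7, 0.4, 0.2]
opening: 0.845
grip_force: 0.0
((278.5, 192.0), (88.0, 31.0), 90.0) [[496.22461916 236.04532922  33.        ]]
t 55.78 pos [495.3 232.8 233.1] rpy [180.    0.   14.4] shift [  0.   -3.3 204.1] turn 0.22031486408265266 open 80.0 j6 1.64
```

```bash
python3 -m crank '[[0,-3,40,0,80],[0,-3,80,0,80],[0,-3,120,0,80],[0,-3,155,0,80],[0,-3,180,0,80],[0,-3,195,0,80],[0,-3,202,0,80],[0,-3,204,0,75],[0,-3,204,0,55],[0,-3,204,0,40]]'
python3 -m crank '[[0,0,0,0,35],[0,0,0,0,30],[0,0,0,0,30],[0,0,0,0,30],[0,0,0,0,30],[0,0,0,0,30],[0,0,0,0,30]]'
python3 -m crank '[[0,0,-3,0,30],[0,0,-15,0,30],[0,0,-40,0,30],[0,0,-65,0,30],[0,0,-72,0,30],[0,0,-72,0,30],[0,0,-72,0,30]]'
python3 - <<'E'
from h import *
r=cam("wrist"); m=cv2.moments(cv2.inRange(r["img"],(0,150,150),(80,255,255))[:240]);print(m["m10"]/m["m00"],m["m01"]/m["m00"],m["m00"])
shift([590,260,100],14.7);print(env.state()["grip_force"])
E
```

```text
t: 56.62
eef_pos: [494.8, 237.0, 30.2]
tcp_rot: [-3.142, -0.002, 0.251]
ft_force: [0.3, 0.2, -0.6]
opening: 0.702
grip_force: 0.0
t: 57.2
eef_pos: [494.1, 237.4, 29.4]
tcp_rot: [3.142, -0.0, 0.252]
ft_force: [-1.5, 0.1, 5.9]
opening: 0.38
grip_force: 30.0
t: 57.78
eef_pos: [493.8, 237.2, 100.7]
tcp_rot: [3.141, 0.0, 0.251]
ft_force: [0.8, 0.2, -1.9]
opening: 0.376
grip_force: 30.0
284.48224513172966 154.02405498281786 222615.0
t 57.83 pos [493.5 237.1 100.1] rpy [1.80e+02 1.00e-01 1.44e+01] shift [99.1  1.9 -0. ] turn -0.294916233232442 open 35.7 j6 1.65
29.9998077750206
```

```bash
python3 -m crank '[[15,0,0,0,30],[35,1,0,0,30],[55,1,0,0,30],[73,1,0,0,30],[85,1,0,0,30],[91,1,0,0,30],[95,1,0,0,30],[97,1,0,0,30],[99,1,0,0,30],[99,1,0,0,30]]'
python3 -m crank '[[2,0,0,0,30],[4,0,0,0,30],[6,0,0,0,30],[8,0,0,0,30],[10,0,0,0,30],[10,0,0,0,30]]'
python3 -m crank '[[1,0,0,0,30],[2,0,0,0,30],[3,0,0,0,30],[3,0,0,0,30],[3,0,0,0,30]]'
```

```text
t: 58.67
eef_pos: [589.9, 260.9, 100.9]
tcp_rot: [3.141, 0.0, 0.251]
ft_force: [0.1, 0.9, -1.2]
opening: 0.375
grip_force: 30.0
t: 59.17
eef_pos: [599.7, 263.5, 101.0]
tcp_rot: [3.142, 0.001, 0.251]
ft_force: [-4.4, -1.3, -0.2]
opening: 0.376
grip_force: 30.0
t: 59.58
eef_pos: [601.1, 263.8, 100.5]
tcp_rot: [3.141, 0.004, 0.251]
ft_force: [-10.8, -2.0, 0.9]
opening: 0.378
grip_force: 30.0
```

Fully in (10.8 N, and the arm has stopped moving). Now retreat and put it back.

```bash
python3 -m crank '[[-8,0,0,0,30],[-25,0,0,0,30],[-50,0,0,0,30],[-80,0,0,0,30],[-102,0,0,0,30],[-110,0,0,0,30],[-112,0,0,0,30],[-112,0,0,0,30],[-112,0,0,0,30]]'
python3 - <<'E'
from h import *
r=cam("wrist"); m=cv2.moments(cv2.inRange(r["img"],(0,150,150),(80,255,255))[:240]);print(m["m10"]/m["m00"],m["m01"]/m["m00"])
shift([494,236.8,29.8],14.4)
E
```

```text
t: 60.33
eef_pos: [495.8, 236.7, 101.3]
tcp_rot: [-3.142, -0.002, 0.251]
ft_force: [0.2, 0.2, -1.2]
opening: 0.378
grip_force: 30.0
284.4810562571757 154.02411021814007
t 60.38 pos [495.7 236.6 101.2] rpy [ 1.80e+02 -1.00e-01  1.44e+01] shift [-1.7 -0.6 71.4] turn -0.0066791512478801 open 35.8 j6 1.64
```

```bash
python3 -m crank '[[-2,0,25,0,30],[-2,0,50,0,30],[-2,0,64,0,30],[-2,0,69,0,30],[-2,0,71,0,30],[-2,0,71.5,0,30],[-2,0,71.5,0,45],[-2,0,71.5,0,60],[-2,0,71.5,0,75],[-2,0,71.5,0,75]]'
python3 -m crank '[[0,0,-5,0,75],[0,0,-25,0,80],[0,0,-65,0,80],[0,0,-105,0,80],[0,0,-145,0,80],[0,0,-180,0,80],[0,0,-200,0,80],[0,0,-200,0,80],[0,0,-200,0,80],[0,0,-200,0,80]]'
python3 - <<'E'
from h import *
r=cam("wrist"); 
i=cv2.inRange(r["img"],(120,40,0),(255,140,70));i[:,:200]=0;i[:,360:]=0
b=cv2.minAreaRect(cv2.findNonZero(i));print(b,w(r,b[0],33))
for c,p in(("blue",(583,-366)),("red",(577,-291))):print(lid(c,z=64,camname="top",near=p))
t=cam("top")["img"];a=cv2.imread("pics/top3.png");n=cv2.resize(t[120:280,120:450],None,fx=2.4,fy=2.4,interpolation=cv2.INTER_CUBIC)
d=cv2.absdiff(a,n).max(2);print("tray diff",d[100:260,540:780].max(),"weight diff",d[180:270,40:130].max())
E
```

```text
t: 61.22
eef_pos: [492.7, 235.9, 30.1]
tcp_rot: [3.142, -0.001, 0.251]
ft_force: [-0.1, -0.0, -0.1]
opening: 0.599
grip_force: 0.0
t: 62.05
eef_pos: [491.8, 235.6, 229.0]
tcp_rot: [3.141, 0.001, 0.251]
ft_force: [-0.0, 0.0, 0.2]
opening: 0.839
grip_force: 0.0
((281.5, 191.5), (89.0, 31.0), 90.0) [[494.92758966 235.69642489  33.        ]]
[('blue', [581.1, -366.9], 10.3, 0.87, (425, 192))]
[('red', [574.6, -288.3], 10.5, 0.89, (397, 195))]
tray diff 5 weight diff 141
```

```bash
python3 - <<'E'
from h import *
t=cam("top")["img"];a=cv2.imread("pics/top0.png")
d=cv2.absdiff(a,t).max(2)[195:232,137:175];ys,xs=np.where(d>40);print(np.c_[xs+137,ys+195].tolist())
g=cv2.inRange(t,(0,90,0),(110,255,80))[190:235,130:180];print(cv2.moments(g)["m00"]/255,cv2.moments(cv2.inRange(a,(0,90,0),(110,255,80))[190:235,130:180])["m00"]/255)
p=cv2.imread("pics/top3.png");n=cv2.resize(t[120:280,120:450],None,fx=2.4,fy=2.4,interpolation=cv2.INTER_CUBIC)
d=cv2.absdiff(p,n).max(2)[180:270,40:130];ys,xs=np.where(d>30);print((xs.min()+40)/2.4+120,(xs.max()+40)/2.4+120,(ys.min()+180)/2.4+120,(ys.max()+180)/2.4+120)
E
```

```text
[[174, 195], [171, 196], [172, 196], [173, 196], [174, 196], [168, 197], [169, 197], [170, 197], [171, 197], [172, 197], [173, 197], [174, 197], [165, 198], [166, 198], [167, 198], [168, 198], [169, 198], [170, 198], [171, 198], [172, 198], [173, 198], [174, 198], [163, 199], [164, 199], [165, 199], [166, 199], [167, 199], [168, 199], [169, 199], [170, 199], [171, 199], [172, 199], [173, 199], [174, 199], [160, 200], [161, 200], [162, 200], [163, 200], [164, 200], [165, 200], [166, 200], [167, 200], [168, 200], [169, 200], [170, 200], [171, 200], [172, 200], [173, 200], [174, 200], [149, 201], [150, 201], [151, 201], [152, 201], [157, 201], [158, 201], [159, 201], [160, 201], [161, 201], [162, 201], [163, 201], [164, 201], [165, 201], [166, 201], [167, 201], [168, 201], [169, 201], [170, 201], [171, 201], [172, 201], [173, 201], [174, 201], [147, 202], [148, 202], [149, 202], [150, 202], [151, 202], [152, 202], [153, 202], [154, 202], [155, 202], [156, 202], [157, 202], [158, 202], [159, 202], [160, 202], [161, 202], [162, 202], [163, 202], [164, 202], [165, 202], [166, 202], [167, 2
[... 10598 characters left out ...]
], [152, 230], [153, 230], [154, 230], [155, 230], [156, 230], [157, 230], [158, 230], [159, 230], [160, 230], [161, 230], [162, 230], [163, 230], [164, 230], [165, 230], [166, 230], [167, 230], [168, 230], [169, 230], [170, 230], [171, 230], [172, 230], [173, 230], [174, 230], [145, 231], [146, 231], [147, 231], [148, 231], [149, 231], [150, 231], [151, 231], [152, 231], [153, 231], [154, 231], [155, 231], [156, 231], [157, 231], [158, 231], [159, 231], [160, 231], [161, 231], [162, 231], [163, 231], [164, 231], [165, 231], [166, 231], [167, 231], [168, 231], [169, 231], [170, 231], [171, 231], [172, 231], [173, 231], [174, 231]]
36.0 434.0
141.66666666666666 173.75 195.0 232.08333333333334
```

The difference is just the arm's straight-edged outline covering the coaster. I'll move aside and compare again.

```bash
python3 -m crank '[[30,140,0,0,80],[30,140,0,0,80],[30,140,0,0,80],[30,140,0,0,80],[30,140,0,0,80],[30,140,0,0,80],[30,140,0,0,80]]'
python3 - <<'E'
from h import *
t=cam("top")["img"];p=cv2.imread("pics/top3.png");n=cv2.resize(t[120:280,120:450],None,fx=2.4,fy=2.4,interpolation=cv2.INTER_CUBIC)
d=cv2.absdiff(p,n).max(2);print("weight",d[180:270,40:130].max(),"tray",d[100:260,540:780].max(),"counter",d[190:310,165:245].max())
E
```

```text
t: 62.88
eef_pos: [555.8, 108.2, 229.2]
tcp_rot: [-3.141, 0.001, 0.251]
ft_force: [-0.7, 0.4, 0.1]
opening: 0.842
grip_force: 0.0
weight 5 tray 5 counter 132
```

```bash
python3 -c "
from cell import env
print(env.job_done())"
```

```text
the job is handed in; nothing more can be done
None
```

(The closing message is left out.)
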